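Shut and fasten the control box door, then hold it pressed on its new seal

ROBOT

A 6-joint arm with a two-finger parallel gripper is mounted at the origin on the work surface. World frame = base frame: x ahead of the robot, y to its left, z up, the work surface at z = 0. Lengths are in m, angles in rad, forces in N, time in s.
With the tool pointing down it reaches from about 0.375 to 0.9 m from the base axis. Payload 3.1 kg.
Tool frame: the origin (TCP) lies between the finger pads; the fingertips stand 11 mm ahead of it and the grasp point (between the pads) lies 8 mm behind it; z points along the fingers, y is the direction in which the jaws open and shut (so a half turn about z gives the same grasp; the last joint's range is limited). The gripper opens to 85 mm and grips with 20 to 120 N. Pads are 22 mm wide; open, the fingers measure 114 mm over their backs; the gripper's body (76 mm by 85 mm) begins 54 mm behind the grasp point. The pads swing forward as they close: fully open they stand 13 mm farther back than shut.
Start: joints at [1.022, 0.527, 1.433, -0, 1.181, -0.178], TCP at [0.226, 0.583, 0.242] pointing down, gripper open.
Joint ranges: [-3.08, 3.08], [-0.75, 2.2], [0.22, 2.44], [-1.43, 4.57], [0, 2.65], [-2.85, 2.85]. Speed limits (rad/s): [2.79, 2.79, 3.14, 3.14, 3.14, 3.14].

INTERFACE

Orientations are given as a unit quaternion [x, y, z, w].
In Python, from station import manip gives the robot as it stands. The module is installed in compiled form; this text tells all that it offers.
- The arm moves only by the tool arm_command, never from a script. Its argument "rows" is a list of rows, each a list of 3 entries, a list of its own where there are three numbers: the shift along the world's x, y, z in mm, then the turn about the world's z in rad, then the closure, from -1 (fully open) to 1 (shut), so that 0 is half open. A call has 1 to 12 rows; each row shifts and turns the commanded pose from where the row before left it; what a row does not reach is not made up. A row lasts 1/8 s, in which the tool goes at most 62.5 mm and 10.7 degrees, less where a joint would pass 70% of its speed; a pose out of reach is approached as far as the arm can. A call with a gripper value outside its range is refused whole. The fingers move at their own pace and stop on an object; "squeeze" is the grip in N (left out, the last holds). Time passes only in rows, so rows that do not move let the fingers close. It gives the time, the measured TCP pose, the force and the opening at its end, in the units of the state.
- manip.sense(): the state, without advancing time (a new reading comes with each control period).
- manip.snapshot(name): name is "scene" or "side" or "wrist"; returns the picture (384x512x3 uint8, blue, green, red); there is no depth.
- manip.get_calibration(name): a dict with "fovy" (degrees; the focal length in pixels is half the picture's height over the tangent of half this angle, whatever the lens; pixels are square), "cx", "cy" (the principal point, pixels), "R" (3x3) and "t" (3): a world point X has camera coordinates R X + t. Camera axes: x right, y down, z forward; pixel columns grow to the right and rows downward; lengths in m; the calibration is good to about 2 mm. A picture is of the moment at which its call begins: read the wrist's pose just before it. get_calibration takes no time and is no camera call; for the wrist camera it gives the pose at the moment of the call.
- manip.sign_off(): hands the job in, once; it reports no verdict.
The state is a dict: "t": time; "q": joint angles; "qd": joint speeds; "tau": joint torques, N m; "tcp_pos": TCP position; "tool_rot": TCP orientation; "force": force on the tool from outside, world axes, zero at the start; "ft_torque": the same for the moment, N m; "finger_gap": opening from 0.0 (shut) to 1.0 (fully open).
Only numpy, scipy, OpenCV 4.12 (cv2) and the standard library are available. Lean on these libraries where they do the work, as an engineer would, in place of code of your own. Each camera call takes 0.05 s, during which the arm holds its last target.

TASK

The control box lying on its back on the bench has just had a new stick-on door seal. Swing its door shut until it snaps in on its ball catch, then turn the quarter-turn fastener clockwise until the slot in its wing lines up with the index line on the door, and let go of it. Then press the door itself flat down against the frame so that the seal beds in, firmly but without forcing it, and finish while still holding it pressed there; leave the other things on the bench where they lie.

Things in the scene. Friction and masses are not known exactly. Their poses are not given: they have to be found in the camera images.
- control_box: Grey sheet-metal control box, fixed to the bench, lying on its back: 300 mm (its x) by 250 mm (y) by 120 mm high, open at the top under the door, with breakers and terminals inside and three black cable glands on its -x end wall. Origin at the centre of its underside, z up; it can stand turned about the vertical.
- box_hinge (a point): Point on the door's hinge axis, midway along it: on the +y side of the control box at 121 mm from its middle, 120 mm above the bench. Same axes as the control box; the hinge axis is x. Fixed.
- door_angle (a joint): Door angle in rad: 0 = flat against the frame, growing as the closing edge (away from the hinge, -y side of the box) rises; starts partly open. The stiff hinge keeps it where left (some 2 N at the closing edge moves it). A sprung ball catch, met at about 0.086, takes about 8 N pressed down near the closing edge to snap past; let go, the door then stands at about 0.018.
- door_edge (a point): Middle of the closing edge of the door, on its outer face, 244 mm from the hinge axis. Moves with the door; its x is along the hinge, its -y points out of the closing edge away from the hinge, its z out of the outer face. The ball catch lies below the door 85 mm from here along +x.
- lock_turn (a joint): Quarter-turn fastener of the door, rad: 0 = wing and slot parallel to the closing edge, growing clockwise seen from above; 1.571 = at its stop, slot square to the closing edge, in line with the short black index line on the door between fastener and edge. Starts at 0.1 to 0.45, unfastened, and stays where left (0.06 N m turns it). Its axis is midway along the closing edge, 39 mm in from it.
- lock_wing (a point): Centre of the top of the fastener's wing, on its axis. The steel wing is an upright bar 40 mm long (this point's x), 10 mm thick (y), 24 mm high, with a black-bottomed slot along its top; it stands on a round foot of 34 mm diameter and 4 mm height, its top 28 mm above the door's outer face. Turns with the fastener, moves with the door.
- door: The door as a solid, fastener included: grey sheet-metal pan, 306 mm along the hinge, outer face 11 mm above the hinge axis, reaching 244 mm from it; origin on that axis. Shut on its catch, the foam seal lifts its closing edge some 4 mm proud; pressing it from there down to 0 rad takes about 10 N near the closing edge (twice that halfway to the hinge); let go, it springs back, fastened or not.
- lock: The fastener as a solid; origin on its axis at the height of the door's underside, same axes as lock_wing. A cam below the door swings under the frame as it turns, so the door must be shut on its catch first, or the cam meets the frame.
- screwdriver: Loose black-handled screwdriver, 200 mm long (x), 26 mm thick, lying on the bench; origin at its middle on the bench. To be left alone.
- tape_roll: Loose roll of black tape, 60 mm across, 19 mm high, lying flat; origin at the centre of its underside. To be left alone.
- relay: Loose grey contactor block with a white front, 75 x 45 x 75 mm; origin at the centre of its underside. To be left alone.

How it is judged:
On the way, in this order (a step that is already met when the one before it is completed fails the run):
1. the door is shut past its ball catch, the fastener still unfastened (value of joint door_angle below 0.03 rad and value of joint lock_turn below 0.8 rad), for 0.2 s.
2. with the door shut, the fastener is turned until its slot is in line with the index line (value of joint lock_turn above 1.45 rad and value of joint door_angle below 0.03 rad), for 0.2 s.
At the end, for the whole second after the job is handed in: The door is held within 0.007 rad of flat on its frame (closing edge less than 1.7 mm proud) by the fingers pressing on the door with more than 5 N and not touching the fastener, whose slot is within 0.12 rad (7 degrees) of the index line (value of joint door_angle below 0.007 rad and value of joint lock_turn above 1.45 rad and contact force between the fingers and door above 5 N and contact force between the fingers and lock below 0.5 N); the arm keeps its last pose, push and grip.
It fails at once if the door is forced: the fingers, off the fastener, press on it with more than 80 N (contact force between the fingers and door above 80 N and contact force between the fingers and lock below 0.5 N).
It fails at once if the screwdriver, tape roll or contactor is moved more than 30 mm (distance of any of screwdriver, tape_roll, relay from where it was at the start of the episode above 0.03 m).
It also fails if it takes over 58 s, if anything falls off the work surface, if the arm or the gripper's body presses on something with over 40 N, if the wrist force passes 120 N, or if a joint passes its speed limit or range.

## Working session

There is one attempt and no reset: what is moved stays moved. The work goes in short steps, Python scripts to look and compute and a tool call to move; the robot and the scene stay as the last step left them, time stands still between calls to the robot, and variables do not carry over. Pictures are saved under pics/ and viewed, and the job is handed in when it is done.

Besides the shell and the picture viewer there is one more tool, called after ">>>" as name([rows], argument=value, ...), one row to a line, values as JSON. arm_command: Moves the arm, as the interface text tells. Its arguments: {"type":"object","properties":{"rows":{"type":"array","items":{"type":"array"}},"squeeze":{"type":"number"}},"required":["rows"]}

```bash
mkdir -p pics; ls; python3 - <<'E'
from station import manip
import cv2
print(manip.sense())
for n in("scene","side","wrist"):
    c=manip.get_calibration(n); print(n,c)
    cv2.imwrite(f"pics/a_{n}.png",manip.snapshot(n))
E
```

```text
pics
{'t': 0.0, 'q': array([ 1.02149912e+00,  5.28468445e-01,  1.43390211e+00,  2.23628254e-05,
        1.18136774e+00, -1.78484889e-01]), 'qd': array([ 0.0024817 ,  0.00056606, -0.00246592, -0.00053232, -0.00072806,
        0.0003993 ]), 'tau': array([-3.29338018e-04, -4.42357600e+01, -1.78020197e+01, -2.48314154e-04,
        8.41474277e-03, -7.00795070e-06]), 'tcp_pos': array([0.22607898, 0.5819456 , 0.24133224]), 'tool_rot': array([ 1.84349825e-01,  9.82860107e-01, -9.98895426e-04, -3.91495189e-04]), 'force': array([-0.6437448 , -0.11884606,  1.18214194]), 'ft_torque': array([-0.04391296,  0.03384054, -0.01258702]), 'finger_gap': 1.000951330368704}
scene {'fovy': 52.76329449352837, 'cx': 256.3884618327256, 'cy': 189.280958765338, 'R': array([[-0.01508591,  0.99984629,  0.00893423],
       [ 0.67586545,  0.01678167, -0.73683395],
       [-0.73687062, -0.00507747, -0.67601473]]), 't': array([-0.00345914, -0.26959419,  1.52150033])}
side {'fovy': 52.795431831811456, 'cx': 255.89512584129704, 'cy': 189.63165818927524, 'R': array([[ 0.96467823, -0.2626253 , -0.02058816],
       [-0.20432251, -0.69660489, -0.68774555],
       [ 0.16627757,  0.66765978, -0.72565983]]), 't': array([-0.53265052,  0.19111631,  1.22402623])}
wrist {'fovy': 70.61241321931573, 'cx': 258.13737123201264, 'cy': 189.66396039285237, 'R': array([[ 0.36192757,  0.93220446, -0.00180947],
       [ 0.88345904, -0.34238144,  0.31980473],
       [ 0.29750386, -0.11734474, -0.94748175]]), 't': array([-0.62420885, -0.04333094,  0.38048693])}
```

View pics/a_scene.png

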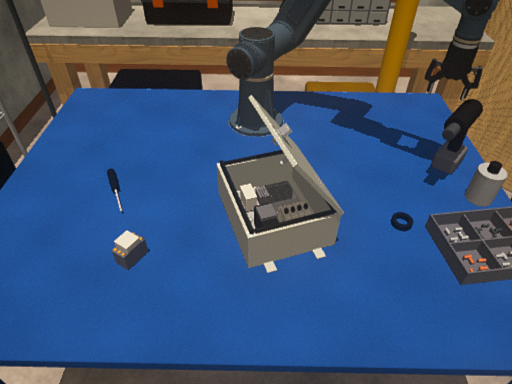

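View pics/a_side.png

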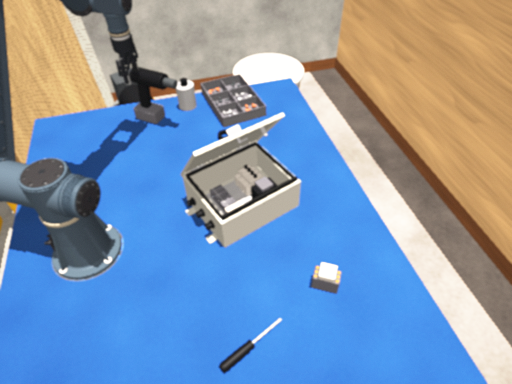

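View pics/a_wrist.png

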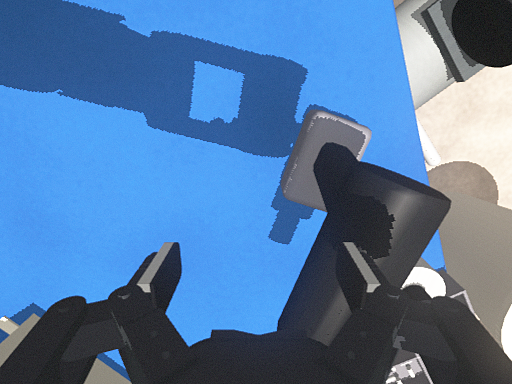

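```bash
python3 - <<'E'
import cv2
a=cv2.imread("pics/a_scene.png")[85:285,190:390]
b=cv2.imread("pics/a_side.png")[100:260,160:320]
cv2.imwrite("pics/zs.png",cv2.resize(a,(600,600),interpolation=cv2.INTER_CUBIC))
cv2.imwrite("pics/zd.png",cv2.resize(b,(600,600),interpolation=cv2.INTER_CUBIC))
E
```

```text
(no output)
```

View pics/zs.png

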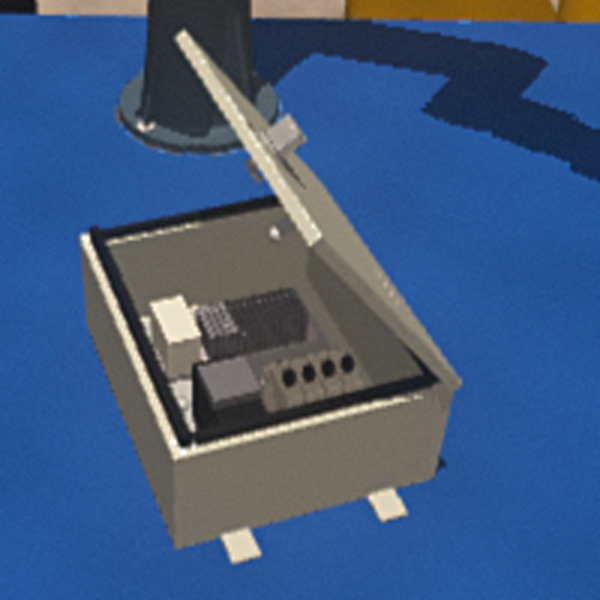

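View pics/zd.png

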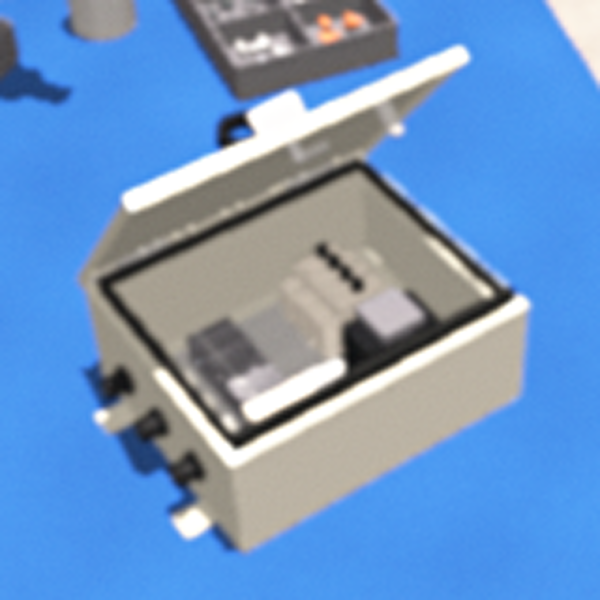

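```bash
cat > h.py <<'E'
import numpy as np, cv2
from station import manip
from scipy.optimize import least_squares
def proj(X,c):
    f=192/np.tan(np.radians(c["fovy"])/2)
    p=np.atleast_2d(X)@c["R"].T+c["t"]
    return np.c_[f*p[:,0]/p[:,2]+c["cx"],f*p[:,1]/p[:,2]+c["cy"]]
def box(p,L):
    c,s=np.cos(p[2]),np.sin(p[2]); L=np.atleast_2d(L)
    return np.c_[p[0]+c*L[:,0]-s*L[:,1],p[1]+s*L[:,0]+c*L[:,1],L[:,2]]
def door(p,a,D): # D: x, dist from hinge d, height h above axis plane
    D=np.atleast_2d(D)
    y=0.121-(D[:,1]*np.cos(a)-D[:,2]*-0) ; 
    y=0.121-D[:,1]*np.cos(a)+D[:,2]*np.sin(a)
    z=0.120+D[:,1]*np.sin(a)+D[:,2]*np.cos(a)
    return box(p,np.c_[D[:,0],y,z])
E
python3 - <<'E'
from h import *
cs,cd=manip.get_calibration("scene"),manip.get_calibration("side")
z=lambda u,v:(u/3+190-.33,v/3+85-.33)
w=lambda u,v:(u/3.75+160-.37,v/3.75+100-.37)
B=[(-.15,-.125,.12),(.15,-.125,.12),(.15,-.125,0)]
ps=[z(82,237),z(177,460),z(177,548)]
B2=[(-.15,-.125,.12),(-.15,-.125,0),(.15,-.125,.12),(.15,-.125,0)]
pd=[w(238,462),w(243,550),w(527,302),w(520,400)]
D=[(-.153,.244,.011),(.153,.244,.011)]
ds=[z(182,32),z(325,237)]; dd=[w(130,190),w(461,45)]
def r(p):
    return np.concatenate([(proj(box(p,B),cs)-ps),(proj(box(p,B2),cd)-pd),(proj(door(p,p[3],D),cs)-ds),(proj(door(p,p[3],D),cd)-dd)])
s=least_squares(lambda p:r(p).ravel(),[.55,0,.2,.8],loss='soft_l1')
print(s.x);print(r(s.x).round(1))
print(door(s.x,s.x[3],[(0,.244,.011),(0,.205,.039)]),door(s.x,0.018,[(0,.244,.011),(0,.205,.039)]))
E
```

```text
[0.51933698 0.06081884 0.34797619 0.92773556]
[[-0.5 -0.2]
 [-0.1  0.4]
 [ 0.2  1.2]
 [-1.5  0.1]
 [ 0.4  0.4]
 [ 0.4 -0.2]
 [ 0.1 -1.8]
 [ 1.1 -0.4]
 [-0.2  0.3]
 [-1.   1.2]
 [-0.   0.2]]
[[0.52496721 0.04529731 0.32186057]
 [0.50935176 0.08834631 0.30744041]] [[ 0.5611985  -0.05458585  0.13538998]
 [ 0.54772996 -0.01745549  0.16268348]]
```

```bash
python3 - <<'E'
from h import *
p=[.5193,.0608,.348]
prev=None
for a in [.93,.85,.75,.65,.55,.45,.35,.25,.18,.12,.086,.05,.018,0]:
    q=door(p,a,(.07,.222,.011))[0]*1000
    print(a,q.round(0),(q[2]+11).round(), None if prev is None else (q-prev).round(1)); prev=q
E
```

```text
0.93 [586.  82. 305.] 316.0 None
0.85 [591.  68. 294.] 305.0 [  4.9 -13.5 -10.5]
0.75 [597.  53. 279.] 290.0 [  5.7 -15.7 -14.7]
0.65 [602.  39. 263.] 274.0 [  5.2 -14.2 -16.3]
0.55 [606.  26. 245.] 256.0 [  4.6 -12.6 -17.7]
0.45 [610.  15. 226.] 237.0 [  4.  -10.9 -18.9]
0.35 [614.   6. 206.] 217.0 [  3.3  -9.1 -20. ]
0.25 [616.  -1. 186.] 197.0 [  2.6  -7.2 -20.9]
0.18 [618.  -5. 171.] 182.0 [  1.4  -3.8 -15. ]
0.12 [619.  -8. 157.] 168.0 [  0.9  -2.5 -13.1]
0.086 [619.  -9. 150.] 161.0 [ 0.4 -1.1 -7.5]
0.05 [619.  -9. 142.] 153.0 [ 0.3 -0.9 -7.9]
0.018 [619. -10. 135.] 146.0 [ 0.2 -0.6 -7.1]
0 [620. -10. 131.] 142.0 [ 0.1 -0.2 -4. ]
```

>>> arm_command([
  [[0, 0, 40], 0, -0.5],
  [[0, 0, 40], 0, 0.5],
  [[0, 0, 40], 0, 1],
  [[36, -46, 0], 0.17, 1],
  [[36, -46, 0], 0.17, 1],
  [[36, -46, 0], 0.16, 1],
  [[36, -46, 0], 0, 1],
  [[36, -46, 0], 0, 1],
  [[36, -46, 0], 0, 1],
  [[36, -46, 0], 0, 1],
  [[36, -46, 0], 0, 1],
  [[36, -46, 0], 0, 1],
], squeeze=40)

```text
t: 1.65
tcp_pos: [0.5512, 0.1669, 0.3621]
tool_rot: [-0.064, 0.998, 0.0, -0.0]
force: [0.1, 0.5, -1.3]
finger_gap: 0.002
```

>>> arm_command([
  [[20, -30, 0], 0, 1],
  [[20, -32, 0], 0, 1],
  [[0, 0, 0], 0, 1],
])

```text
t: 2.02
tcp_pos: [0.5916, 0.1041, 0.3615]
tool_rot: [-0.063, 0.998, -0.0, -0.0]
force: [-0.0, 0.6, 0.0]
finger_gap: -0.0
```

```bash
python3 - <<'E'
from h import *
s=manip.sense();print(s["tcp_pos"],s["force"],s["t"])
a=manip.snapshot("side")[60:260,130:340];b=manip.snapshot("scene")[60:260,180:390];c=manip.snapshot("wrist")
cv2.imwrite("pics/b1.png",np.hstack([cv2.resize(a,(400,380)),cv2.resize(b,(400,380))]))
cv2.imwrite("pics/b2.png",c)
E
```

```text
[0.59160024 0.10406525 0.36149465] [-0.01488633  0.57576175  0.04558301] 2.025
```

View pics/b1.png

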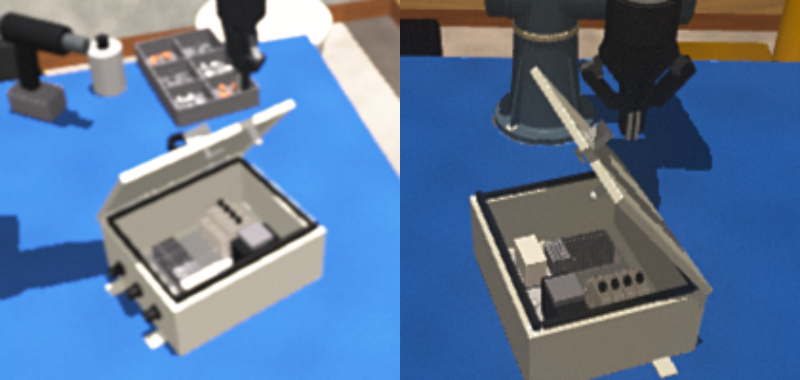

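View pics/b2.png

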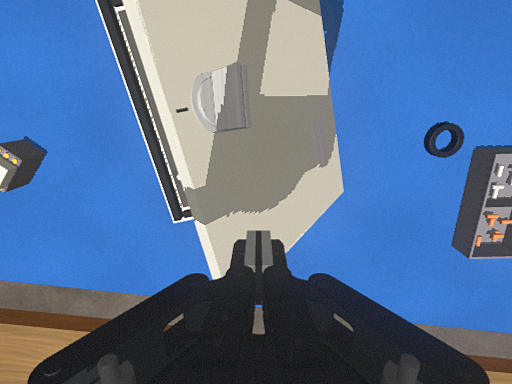

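>>> arm_command([
  [[0, -10, -20], 0, 1],
  [[0, -14, -20], 0, 1],
  [[3, -14, -13], 0, 1],
  [[5, -15, -15], 0, 1],
  [[5, -14, -16], 0, 1],
  [[5, -13, -18], 0, 1],
])

```text
t: 2.92
tcp_pos: [0.6088, 0.0255, 0.2593]
tool_rot: [-0.064, 0.998, -0.0, 0.0]
force: [0.1, -0.2, 0.2]
finger_gap: -0.0
```

```bash
python3 - <<'E'
from h import *
s=manip.sense();print(s["tcp_pos"],s["force"],s["t"])
a=manip.snapshot("side")[60:260,130:340];b=manip.snapshot("scene")[60:260,180:390]
cv2.imwrite("pics/c1.png",np.hstack([cv2.resize(a,(400,380)),cv2.resize(b,(400,380))]))
E
```

```text
[0.60884984 0.02547114 0.25931985] [ 0.10633763 -0.23556359  0.19534589] 2.925
```

View pics/c1.png

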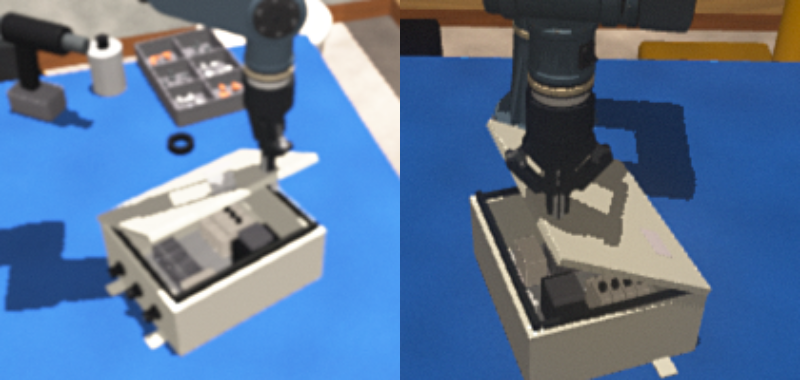

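>>> arm_command([
  [[4, -11, -19], 0, 1],
  [[3, -9, -20], 0, 1],
  [[3, -7, -21], 0, 1],
  [[1, -3, -12], 0, 1],
  [[1, -3, -8], 0, 1],
  [[0, 0, 0], 0, 1],
])

```text
t: 3.78
tcp_pos: [0.6203, -0.0065, 0.1799]
tool_rot: [-0.065, 0.998, 0.0, -0.0]
force: [0.4, -0.1, -0.4]
finger_gap: -0.003
```

>>> arm_command([
  [[0, -2, -6], 0, 1],
  [[0, -1, -6], 0, 1],
  [[0, 0, -4], 0, 1],
  [[0, 0, -4], 0, 1],
  [[0, 0, -3], 0, 1],
  [[0, 0, 0], 0, 1],
])

```text
t: 4.53
tcp_pos: [0.6206, -0.0097, 0.1586]
tool_rot: [-0.065, 0.998, -0.0, 0.0]
force: [-2.2, -0.6, 6.6]
finger_gap: 0.001
```

>>> arm_command([
  [[0, 0, -3], 0, 1],
  [[0, 0, -3], 0, 1],
  [[0, 0, -3], 0, 1],
  [[0, 0, 0], 0, 1],
])

```text
t: 5.03
tcp_pos: [0.6202, -0.0093, 0.1479]
tool_rot: [-0.064, 0.998, 0.0, -0.0]
force: [-1.2, 0.2, -0.7]
finger_gap: -0.0
```

>>> arm_command([
  [[0, 0, -2], 0, 1],
  [[0, 0, -2], 0, 1],
  [[0, 0, 0], 0, 1],
  [[0, 0, 0], 0, 1],
])

```text
t: 5.52
tcp_pos: [0.6204, -0.0094, 0.1444]
tool_rot: [-0.065, 0.998, 0.0, -0.0]
force: [-1.0, -0.5, 2.7]
finger_gap: 0.003
```

>>> arm_command([
  [[0, 0, 30], 0, 0.5],
  [[0, 0, 40], 0, 0],
  [[0, 0, 40], 0, -0.5],
  [[0, 0, 0], 0, -0.5],
  [[0, 0, 0], 0, -0.5],
])

```text
t: 6.15
tcp_pos: [0.6198, -0.0093, 0.2533]
tool_rot: [-0.065, 0.998, 0.0, -0.001]
force: [0.5, -0.7, -0.0]
finger_gap: 0.749
```

```bash
python3 - <<'E'
from h import *
s=manip.sense();print(s["tcp_pos"],s["force"],s["t"])
cw=manip.get_calibration("wrist")
c=manip.snapshot("wrist");b=manip.snapshot("scene")
cv2.imwrite("pics/d2.png",cv2.resize(c,(800,600),interpolation=cv2.INTER_CUBIC))
cv2.imwrite("pics/d3.png",b)
np.savez("d2.npz",**cw)
p=[.5193,.0608,.348]
print(proj(door(p,.018,[(0,.205,.039),(-.153,.244,.011),(.153,.244,.011),(0,.244,.011),(0,.205,.011)]),cw)*800/512)
E
```

```text
[ 0.61977529 -0.00930898  0.25334517] [ 0.52611575 -0.65789542 -0.0334939 ] 6.15
[[ 406.55887681  170.95606896]
 [ 250.72847868 -150.87863463]
 [ 397.77895125  410.07017532]
 [ 338.70881484  184.73718493]
 [ 405.32443174  169.27636388]]
```

View pics/d2.png

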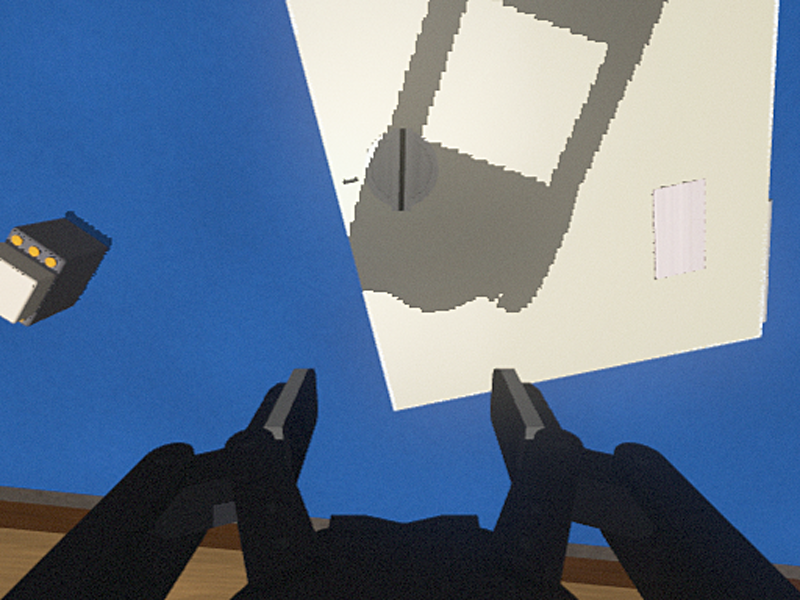

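View pics/d3.png

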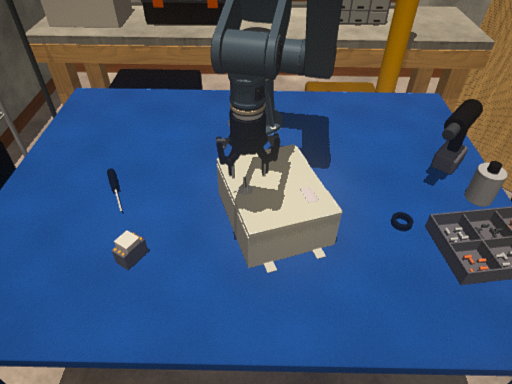

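```bash
cat >> h.py <<'E'
def back(u,v,c,z):
    f=192/np.tan(np.radians(c["fovy"])/2)
    d=c["R"].T@np.array([(u-c["cx"])/f,(v-c["cy"])/f,1]); o=-c["R"].T@c["t"]
    return o+d*(z-o[2])/d[2]
E
python3 - <<'E'
from h import *
c=dict(np.load("d2.npz"))
k=512/800
A,B=back(404*k,128*k,c,.1627),back(400.5*k,211*k,c,.1627)
print(A,B,(A+B)/2,np.linalg.norm(A-B),np.arctan2(*(A-B)[1::-1]), np.arctan2(*(B-A)[1::-1]))
C=back(288*k,0*k,c,.135);D=back(395*k,409*k,c,.135);print(D,np.arctan2(*(D-C)[1::-1]))
print(door([.5193,.0608,.348],.018,[(.153,.244,.011)]))
E
```

```text
[ 0.52788015 -0.02136855  0.1627    ] [ 0.5678713  -0.01796561  0.1627    ] [ 0.54787573 -0.01966708  0.1627    ] 0.04013566672789082 -3.056704732408067 0.08488792118172622
[ 0.70465368 -0.00439245  0.135     ] 0.3457696314496661
[[ 0.70499293 -0.00242787  0.13538998]]
```

>>> arm_command([
  [[-36, -5, -10], -0.045, -0.5],
  [[-36, -5, -20], 0, -0.5],
  [[0, 0, -30], 0, -0.3],
  [[0, 0, 0], 0, -0.3],
  [[0, 0, 0], 0, -0.3],
])

```text
t: 6.88
tcp_pos: [0.5491, -0.0196, 0.1944]
tool_rot: [-0.042, 0.999, -0.0, 0.0]
force: [1.3, 0.1, 0.7]
finger_gap: 0.65
```

```bash
python3 - <<'E'
from h import *
s=manip.sense();print(s["tcp_pos"],s["tool_rot"],s["t"])
cv2.imwrite("pics/e.png",manip.snapshot("wrist"))
E
```

```text
[ 0.54910859 -0.01959431  0.19435099] [-4.21239238e-02  9.99112388e-01 -1.66123227e-05  1.01844814e-04] 6.875
```

View pics/e.png

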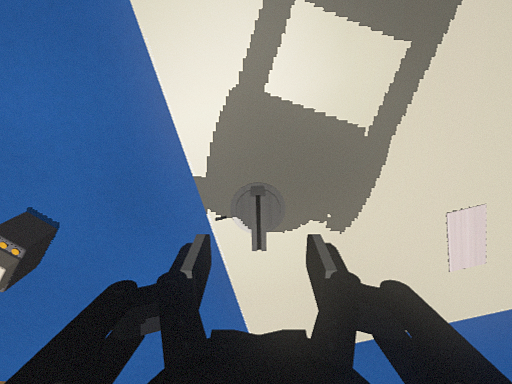

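Wing is centred between the pads (column ~259) and aligned. Descend and grip.

>>> arm_command([
  [[-1, 0, -18], 0, -0.3],
  [[0, 0, -18], 0, -0.3],
  [[0, 0, 0], 0, 0.2],
  [[0, 0, 0], 0, 1],
  [[0, 0, 0], 0, 1],
  [[0, 0, 0], 0, 1],
  [[0, 0, 0], 0, 1],
], squeeze=40)

```text
t: 7.8
tcp_pos: [0.5484, -0.0198, 0.1592]
tool_rot: [-0.042, 0.999, -0.001, 0.001]
force: [0.7, 0.0, 3.4]
finger_gap: 0.107
```

>>> arm_command([
  [[0, 0, 0], -0.11, 1],
  [[0, 0, 0], -0.11, 1],
  [[0, 0, 0], -0.11, 1],
  [[0, 0, 0], -0.11, 1],
  [[0, 0, 0], -0.11, 1],
  [[0, 0, 0], -0.11, 1],
  [[0, 0, 0], -0.11, 1],
  [[0, 0, 0], -0.11, 1],
  [[0, 0, 0], -0.11, 1],
  [[0, 0, 0], -0.11, 1],
  [[0, 0, 0], -0.11, 1],
  [[0, 0, 0], -0.11, 1],
])

```text
t: 9.3
tcp_pos: [0.5473, -0.0219, 0.1589]
tool_rot: [0.58, 0.815, -0.002, 0.001]
force: [-3.3, -7.9, 4.4]
finger_gap: 0.098
```

```bash
python3 - <<'E'
from h import *
s=manip.sense();print(s)
E
```

```text
{'t': 9.3, 'q': array([-0.24159312,  0.53965709,  1.70689833, -0.00579373,  0.89412583,
       -0.57117192]), 'qd': array([-1.36615970e-03, -9.05666718e-04,  1.06477161e-03, -3.44188210e-03,
        7.09315475e-04,  8.64499150e-01]), 'tau': array([ 4.11525607e+00, -3.76892745e+01, -1.23783606e+01,  1.96162708e+00,
       -1.36101240e-02, -4.70691193e-01]), 'tcp_pos': array([ 0.54731296, -0.02187021,  0.15891052]), 'tool_rot': array([ 0.5800531 ,  0.8145754 , -0.00193044,  0.00125935]), 'force': array([-3.29684199, -7.92179453,  4.44192551]), 'ft_torque': array([-1.42581517,  0.26523053,  0.19032644]), 'finger_gap': 0.0983335422931866}
```

>>> arm_command([
  [[0, 0, 0], 0, 1],
  [[0, 0, 0], 0, 1],
  [[0, 0, 0], 0, 1],
])

```text
t: 9.68
tcp_pos: [0.5473, -0.0219, 0.1589]
tool_rot: [0.579, 0.816, -0.002, 0.001]
force: [-3.1, -8.3, 4.2]
finger_gap: 0.104
```

```bash
python3 - <<'E'
from h import *
s=manip.sense();q=s["tool_rot"];print(2*np.arctan2(q[1],q[0])-np.pi/2,s["force"],s["ft_torque"],s["tcp_pos"])
E
```

```text
0.33658115842715386 [-3.14331331 -8.31891684  4.18152166] [-1.38057765  0.16765661  0.03122619] [ 0.54732664 -0.02190549  0.15889863]
```

>>> arm_command([
  [[0, 0, 0], 0, 0.4],
  [[0, 0, 0], 0, -0.2],
  [[0, 0, 0], 0, -0.2],
  [[0, 0, 20], 0, -0.2],
  [[0, 0, 30], 0, -0.2],
  [[0, 0, 40], 0, 0.5],
  [[20, 0, 0], 0, 1],
  [[0, 0, 0], 0, 1],
  [[0, 0, 0], 0, 1],
])

```text
t: 10.8
tcp_pos: [0.5661, -0.0191, 0.2473]
tool_rot: [0.579, 0.815, -0.001, -0.001]
force: [0.4, -0.4, 0.3]
finger_gap: -0.002
```

```bash
python3 - <<'E'
from h import *
s=manip.sense();print(s["tcp_pos"],s["force"],s["t"],s["q"][5])
cw=manip.get_calibration("wrist"); np.savez("f.npz",**cw)
cv2.imwrite("pics/f.png",cv2.resize(manip.snapshot("wrist"),(800,600),interpolation=cv2.INTER_CUBIC))
E
```

```text
[ 0.56613469 -0.01907491  0.24733394] [ 0.37639401 -0.36540508  0.34767369] 10.8 -0.5661574927681199
```

View pics/f.png

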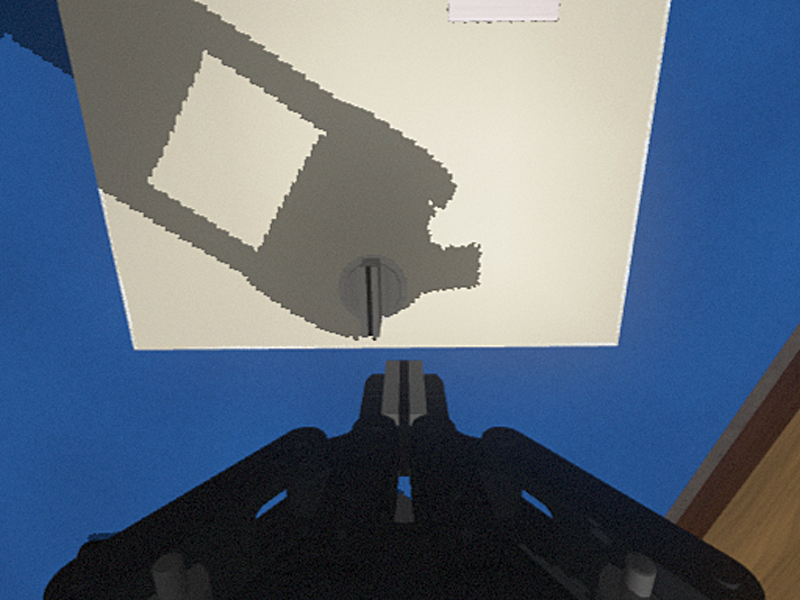

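```bash
python3 - <<'E'
from h import *
c=dict(np.load("f.npz"));k=512/800
im=cv2.imread("pics/f.png");cv2.imwrite("pics/f2.png",cv2.resize(im[240:360,310:430],(600,600),interpolation=cv2.INTER_CUBIC))
A,B=back(370*k,264*k,c,.1627),back(374*k,335*k,c,.1627)
print(A,B,np.linalg.norm(A-B),np.arctan2(*(B-A)[1::-1]))
print(proj(door([.5193,.0608,.348],.018,[(0,.185,.039),(0,.225,.039)]),c)/k)
C=back(135*k,349*k,c,.135);D=back(618*k,346*k,c,.135);print(C,D,np.linalg.norm(C-D),np.arctan2(*(D-C)[1::-1]))
p=[.5193,.0608,.348]
for x in (.07,.06): print(door(p,0,(x,.222,.011)))
E
```

```text
[0.54194372 0.00054737 0.1627    ] [ 0.55646881 -0.03740915  0.1627    ] 0.04064080798334937 -1.2053122332643895
[[368.57211635 261.81622483]
 [371.23678036 332.40058362]]
[ 0.41809974 -0.10897543  0.135     ] [ 0.70651854 -0.00586987  0.135     ] 0.30629423607754047 0.3433278544400146
[[ 0.61954682 -0.01027443  0.131     ]]
[[ 0.61014625 -0.01368462  0.131     ]]
```

View pics/f2.png

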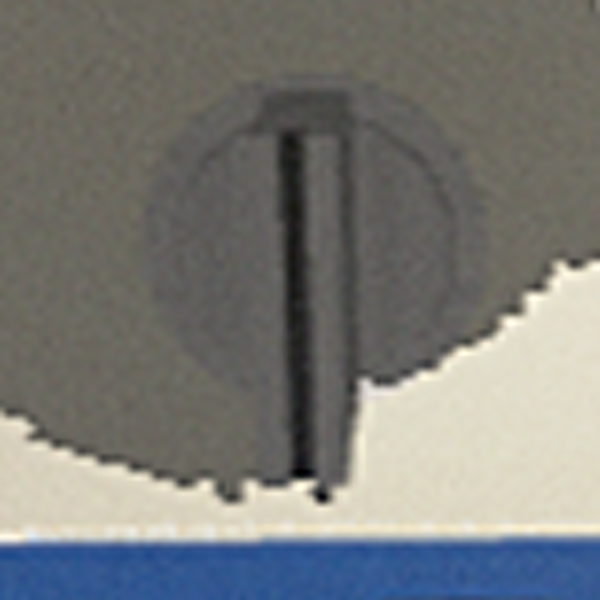

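>>> arm_command([
  [[27, 4, 0], 0, 1],
  [[27, 4, -20], 0, 1],
  [[0, 0, -40], 0, 1],
  [[0, 0, -30], 0, 1],
  [[0, 0, -8], 0, 1],
  [[0, 0, -2], 0, 1],
  [[0, 0, 0], 0, 1],
  [[0, 0, 0], 0, 1],
])

```text
t: 11.85
tcp_pos: [0.6222, -0.0116, 0.1497]
tool_rot: [0.579, 0.815, 0.001, 0.001]
force: [0.4, -0.9, 0.7]
finger_gap: 0.001
```

>>> arm_command([
  [[0, 0, -2], 0, 1],
  [[0, 0, -2], 0, 1],
  [[0, 0, -2], 0, 1],
  [[0, 0, 0], 0, 1],
  [[0, 0, 0], 0, 1],
])

```text
t: 12.48
tcp_pos: [0.6219, -0.0117, 0.1431]
tool_rot: [0.579, 0.815, 0.0, 0.001]
force: [-1.4, -0.6, 5.2]
finger_gap: -0.003
```

>>> arm_command([
  [[0, 0, -1], 0, 1],
  [[0, 0, -1], 0, 1],
  [[0, 0, 0], 0, 1],
  [[0, 0, 0], 0, 1],
])

```text
t: 12.98
tcp_pos: [0.6219, -0.0117, 0.142]
tool_rot: [0.579, 0.815, 0.0, 0.001]
force: [-2.1, 0.2, 9.7]
finger_gap: 0.001
```

>>> arm_command([
  [[0, 0, -1], 0, 1],
  [[0, 0, -1], 0, 1],
  [[0, 0, 0], 0, 1],
  [[0, 0, 0], 0, 1],
])

```text
t: 13.48
tcp_pos: [0.6219, -0.0117, 0.1419]
tool_rot: [0.579, 0.815, 0.0, 0.001]
force: [-5.8, 1.0, 19.3]
finger_gap: -0.002
```

>>> arm_command([
  [[0, 0, -1], 0, 1],
  [[0, 0, -1], 0, 1],
  [[0, 0, 0], 0, 1],
  [[0, 0, 0], 0, 1],
  [[0, 0, 0], 0, 1],
])

```text
t: 14.1
tcp_pos: [0.622, -0.0117, 0.1417]
tool_rot: [0.579, 0.815, 0.0, 0.001]
force: [-8.0, 0.2, 27.4]
finger_gap: 0.003
```

```bash
python3 - <<'E'
from h import *
s=manip.sense();print(s["tcp_pos"],s["force"],s["t"])
a=manip.snapshot("side")[60:260,130:340];b=manip.snapshot("wrist")[:,:400]
cv2.imwrite("pics/g.png",np.hstack([cv2.resize(a,(400,380)),cv2.resize(b,(400,380))]))
E
```

```text
[ 0.62195972 -0.01170316  0.14169353] [-8.01106159  0.19157038 27.43108998] 14.1
```

View pics/g.png

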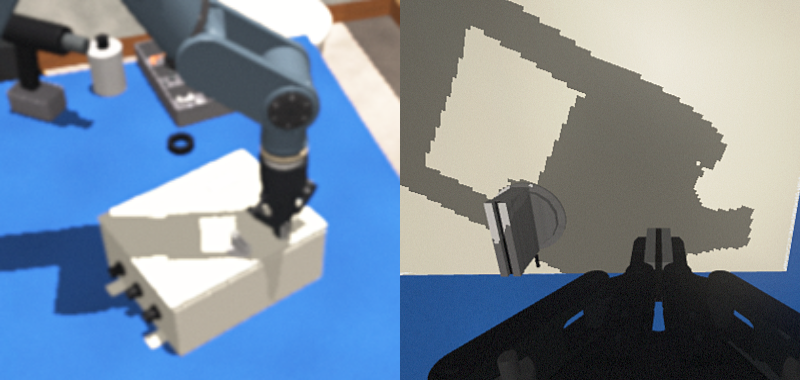

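```bash
python3 - <<'E'
from station import manip
print(manip.sign_off()); print(manip.sense()["force"])
E
```

```text
the job is handed in; nothing more can be done
None
the job is handed in; nothing more can be done
```

The door is shut past its ball catch, the fastener is turned to its index line and released, and I handed the job in with the closed fingertips still pressing the door flat.

- **Door shut:** I pushed the outer face down near the closing edge on the catch side. The push peaked at about 7 N in the readings, then dropped away as the catch snapped in.
- **Fastener:** I gripped the wing and turned it about 1.32 rad clockwise. A wrist picture taken after letting go puts the fastener at about 1.55–1.57 rad (1.45 needed), square to the closing edge.
- **Seal pressed:** I pressed about 70 mm along from the fastener, clear of it. The tool stopped descending at 141.7 mm, within half a millimetre of the 142 mm I worked out for a flat door. The downward push was 27 N and the sideways force 8 N when I handed in, about 14 s in.
- **Checks:** I planned every move clear of the screwdriver, tape roll and contactor. The tape still looked in place in the last side picture. The screwdriver and contactor were last seen in place after the door was shut, and I did not picture them again at the end. No check failed or disagreed. The force reading I tried to take after handing in was refused, so nothing was measured during the final second.

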